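# Take the twist-lock spinner cap off a fan that may be left- or right-handed

## Robot

A 6-joint arm with a two-finger parallel gripper is mounted at the origin on the work surface. World frame = base frame: x ahead of the robot, y to its left, z up, the work surface at z = 0. Lengths are in m, angles in rad, forces in N, time in s.
With the tool pointing down it reaches from about 0.275 to 0.825 m from the base axis. Payload 4.9 kg.
Tool frame: the origin (TCP) lies at the very end of the fingers, on their centre line; the grasp point (between the pads) lies 19 mm behind it (grip_point_offset is the z of the grasp point in the tool frame, in m); z points along the fingers, y is the line along which they close (so a half turn about z gives the same grasp; the last joint's range is limited). The gripper opens to 85 mm and grips with 20 to 120 N. Pads are 22 mm wide; open, the fingers measure 114 mm over their backs; the gripper's body (76 mm by 85 mm) begins 54 mm behind the grasp point. The pads swing forward as they close: fully open they stand 13 mm farther back than shut.
Start: joints at [-1.424, 0.326, -0.193, 1.052, 0, 1.437], TCP at [0.152, -0.528, 0.231] pointing down, gripper open.
Joint ranges: [-2.65, 2.65], [-0.97, 1.79], [-1.3, 1.35], [-1.93, 2.1], [-1.47, 1.37], [-3.14, 3.14]. Speed limits (rad/s): [2.57, 2.57, 3.14, 3.14, 3.14, 3.14].

## Interface

Orientations are given as a rotation vector (axis times angle).
In Python, from plant import * gives the robot as it stands. The module is installed in compiled form; this text tells all that it offers.
- The arm moves only by the tool apply_moves, never from a script. Its argument "rows" is one flat list of numbers, 6 for each row, row after row: the shift along the tool's x, y, z in cm, then the turn, a rotation vector about the tool's x, y, z in rad. In form: [dx, dy, dz, rx, ry, rz, dx, dy, dz, rx, ry, rz, ...]. A call has exactly 10 rows; each row is the pose to reach, as a shift and turn from the pose commanded when the call began, along the tool's axes at that moment; what a row does not reach only later rows make up. A row lasts 1/8 s, in which the tool goes at most 62.5 mm and 10.7 degrees, less where a joint would pass 70% of its speed; a pose out of reach is approached as far as the arm can. A call with a gripper value outside its range is refused whole. "grip" is the opening, from 0 (shut) to 1 (fully open), set as the call begins (left out, the last holds). The fingers move at their own pace and stop on an object; "newtons" is the grip in N (left out, the last holds). Time passes only in rows, so rows that repeat a pose let the fingers close, or fill a call up. It gives the time, the measured TCP pose, the force, the opening and the grip force at its end, in the units of the state.
- observe(): the state, without advancing time (a new reading comes with each control period).
- camera(name): name is "scene" or "side" or "wrist"; returns a dict with "color" (400x640x3 uint8, blue, green, red), "fx", "fy", "cx", "cy" (pixels), "extrinsics" (4x4, takes a point from world to camera coordinates); the wrist camera has in their place "mount" (4x4, takes a point from camera to tool coordinates, whose origin is the TCP and whose axes are the flange's). Camera axes: x right, y down, z forward; pixel columns grow to the right and rows downward; lengths in m; the calibration is good to about 2 mm. A picture is of the moment at which its call begins: read the wrist's pose just before it. There is no depth.
- hand_in(): hands the job in; it is judged then, once.
The state is a dict: "t": time; "joint_positions": joint angles; "joint_velocities": joint speeds; "joint_torque": joint torques, N m; "tool_pos": TCP position; "orientation": TCP orientation; "ft_force": force on the tool from outside, world axes, zero at the start; "wrist_torque": the same for the moment, N m; "gripper_width": opening from 0.0 (shut) to 1.0 (fully open); "grip_force": force on a finger pad.
Only numpy, scipy, OpenCV 4.12 (cv2) and the standard library are available. Lean on these libraries where they do the work, as an engineer would, in place of code of your own. Each camera call takes 0.05 s, during which the arm holds its last target. There are 200 camera calls.

## Task

The fan on the table has to come apart for cleaning: take the knurled cap off the middle of its blades. Nobody knows whether it loosens clockwise or counter-clockwise, so try it both ways as needed, feel where it stops and never wrench it off by force; leave everything else on the table where it is. Finish while holding the cap in the gripper, upright, still and well clear of the hub, about 10 cm above it: do not put it down or let go.

Things in the scene. Friction and masses are not known exactly. Their poses are not given: they have to be found in the camera images.
- cap: the spinner cap: round, knurled, grey plastic, 40 mm in diameter, 34 mm high, about 100 g, seated on the hub; its upper 20 mm is solid with upright sides, to be gripped at any yaw. Origin at the centre of its underside, z up its axis. Twist-lock: it turns nearly freely between its stops, does not rise as it turns, has 2 mm of play up and down while locked; two lugs hidden inside lie on its x axis
- fan: the fan head without grilles, fixed on its back on the table, shaft upright and locked: white motor 100 mm in diameter, four grey blades out to 105 mm from the axis at 65 to 90 mm above the table, grey hub 60 mm in diameter, on it a collar 49 mm wide and 7 mm high round the cap's foot. Origin on the axis at table level, z up
- fan_hub (a point): centre of the hub's flat top, 105 mm above the table, where the cap's underside rests, round a 13 mm high spindle. Locked as found, the cap's x axis is within 8 degrees of this point's x axis. It lifts off once turned 60 to 90 degrees from there (aim for 75) in its loosening sense, which is hidden and varies; the other way it meets a hard stop after 10 to 35 degrees and the grip slips
- grille: bystander: round wire front grille, 218 mm in diameter, 23 mm high, lying flat; origin at the centre of its underside
- nut: bystander: plain white plastic ring nut of the grille, 68 mm in diameter, 14 mm high; origin at the centre of its underside
- screwdriver: bystander: screwdriver lying along its own x, handle to -x; origin under its middle
- mug: bystander: white mug, 80 mm in diameter, 85 mm high, handle to its +y; origin at the centre of its underside
- remote: bystander: black remote control 150 x 42 x 16 mm, long along its x; origin at the centre of its underside
- pot: bystander: small terracotta pot with a succulent, 76 mm in diameter, about 95 mm high; origin at the centre of its underside
There are look-alikes about, which are no part of the job. There is more than one size of the fan; the job needs the largest.

How it is judged:
At the end, for the whole second after the job is handed in: The cap is held by the fingers (over 2 N), its underside more than 50 mm above the hub's top (and below 400 mm over the table), touching no part of the fan, within 20 degrees of upright and still (under 30 mm/s) (z of cap in the frame of fan_hub above 0.05 m and height (world z) of cap below 0.4 m and contact force between the fingers and cap above 2 N and contact force between cap and fan below 0.1 N and angle between cap's own z axis and vertical below 0.35 rad and linear speed of cap below 0.03 m/s); the arm keeps its last pose, push and grip.
It fails at once if the cap is wrenched: more than 200 N between cap and fan (contact force between cap and fan above 200 N).
It fails at once if a bystander (grille, ring nut, screwdriver, mug, remote or pot) is shifted by more than 30 mm (distance of any of grille, nut, screwdriver, mug, remote, pot from where it was at the start of the episode above 0.03 m).
It also fails if it takes over 51 s, if anything falls off the work surface, if the arm or the gripper's body presses on something with over 40 N, if the wrist force passes 120 N, or if a joint passes its speed limit or range.

## Working session

There is one attempt and no reset: what is moved stays moved. The work goes in short steps, Python scripts to look and compute and a tool call to move; the robot and the scene stay as the last step left them, time stands still between calls to the robot, and variables do not carry over. Pictures are saved under pics/ and viewed, at most 10 in all, crops included, and the job is handed in when it is done.

Besides the shell and the picture viewer there is one more tool, called after ">>>" by a JSON object that holds its "api" and its "payload", one argument or row to a line. apply_moves: Moves the arm, as the interface text tells. Its arguments: {"type":"object","properties":{"rows":{"type":"array"},"grip":{"type":"number"},"newtons":{"type":"number"}},"required":["rows"]}

```bash
mkdir -p pics
cat > h.py <<'E'
from plant import *
import numpy as np, cv2
from scipy.spatial.transform import Rotation as R
def ray(c,u,v):
    E=c["extrinsics"]; d=np.array([(u-c["cx"])/c["fx"],(v-c["cy"])/c["fy"],1]); Rm=E[:3,:3]
    return -Rm.T@E[:3,3], Rm.T@d
def onz(c,u,v,z):
    o,d=ray(c,u,v); return o+d*(z-o[2])/d[2]
def proj(c,p):
    q=c["extrinsics"]@np.r_[p,1]; return c["fx"]*q[0]/q[2]+c["cx"],c["fy"]*q[1]/q[2]+c["cy"]
E
python3 - <<'E'
from h import *
import pickle
o=observe(); print(o)
cs={n:camera(n) for n in("scene","side")}
pickle.dump(cs,open("c.pkl","wb"))
for n in cs:
    cv2.imwrite(f"pics/{n}0.png",cs[n]["color"]); print(n,np.round(ray(cs[n],320,200),3))
E
```

```text
{'t': 0.0, 'joint_positions': array([-1.42420313e+00,  3.26926854e-01, -1.93596981e-01,  1.05197999e+00,
       -1.13180968e-05,  1.43659211e+00]), 'joint_velocities': array([ 5.02891805e-05, -6.86915479e-04,  8.25457060e-04,  2.22248385e-04,
        1.91811810e-03, -6.01248941e-04]), 'joint_torque': array([ 2.10089252e-04, -4.43397689e+01,  2.62443656e+01,  1.54431065e-02,
        5.77962373e-05,  1.41834815e-05]), 'tool_pos': array([ 0.15233705, -0.52787882,  0.23050612]), 'orientation': array([-3.10898967e+00, -4.39388995e-01,  3.43737177e-05]), 'ft_force': array([-0.94650706, -0.31116066,  0.76160267]), 'wrist_torque': array([ 3.52279837e-02, -9.73836068e-03, -7.42886169e-05]), 'grip_force': 0.0, 'gripper_width': 0.9993526182162314}
scene [[ 1.241 -0.485  0.806]
 [-0.605  0.431 -0.669]]
side [[-0.088  0.721  0.694]
 [ 0.56  -0.623 -0.546]]
```

View pics/scene0.png

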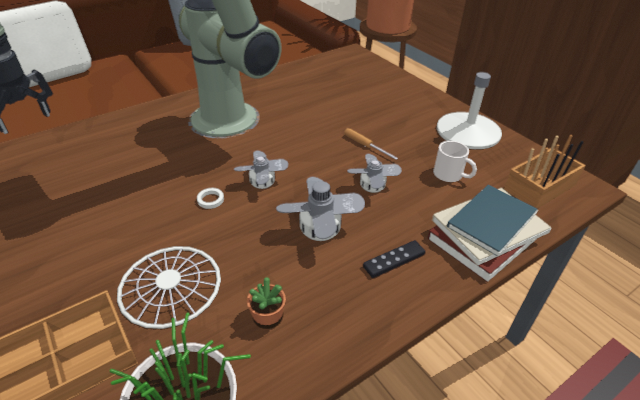

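View pics/side0.png

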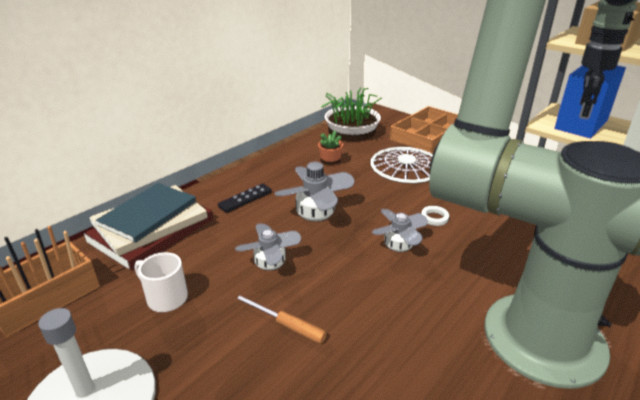

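The large fan is in the middle: its cap is at about (321,190) in scene and (315,170) in side. I'll enlarge both.

Run:
```python
from h import *
import pickle
cs=pickle.load(open("c.pkl","rb"))
a=cs["scene"]["color"][170:245,270:370]; b=cs["side"]["color"][155:230,265:365]
cv2.imwrite("pics/crop.png",np.vstack([cv2.resize(x,None,fx=4,fy=4,interpolation=cv2.INTER_CUBIC) for x in(a,b)]))
```

```text
(no output)
```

View pics/crop.png

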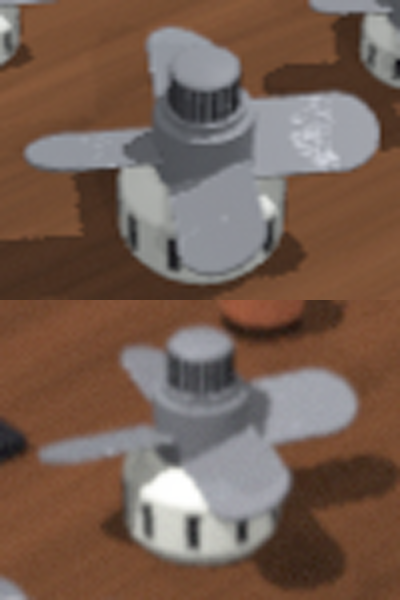

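Run:
```python
from h import *
import pickle
cs=pickle.load(open("c.pkl","rb"))
p=onz(cs["scene"],321.1,186.6,.139);q=onz(cs["side"],314.8,165.8,.139);print(p,q)
# base of motor
print(onz(cs["scene"],321.5,205,.105)) 
o=observe(); M=R.from_rotvec(o["orientation"]); m=(p+q)/2
print(M.as_matrix().round(3)); print(M.inv().apply(m-o["tool_pos"])*100)
for n,z in (("scene",0),("side",0)):
    pass
c=cs["scene"]
for k,u,v in(("mug",450,175),("remote",394,259),("pot",266,318),("nut",210,199),("grille",170,285),("sd",372,144),("f2",262,185),("f3",374,190)): print(k,onz(c,u,v,0).round(3))
```

```text
[ 0.60124506 -0.02715217  0.139     ] [ 0.59195231 -0.01785019  0.139     ]
[ 0.6222768  -0.03986592  0.105     ]
[[ 0.961  0.277 -0.   ]
 [ 0.277 -0.961  0.002]
 [ 0.    -0.002 -1.   ]]
[ 56.68897183 -36.24009097   9.22771521]
mug [0.628 0.402 0.   ]
remote [0.774 0.061 0.   ]
pot [ 0.747 -0.262 -0.   ]
nut [ 0.348 -0.206  0.   ]
grille [ 0.559 -0.395  0.   ]
sd [0.388 0.314 0.   ]
f2 [ 0.373 -0.063  0.   ]
f3 [0.559 0.18  0.   ]
```

>>> {"api": "apply_moves", "payload": {
  "rows": [4.7, -3, -0.2, 0, 0, -0.15, 9.4, -6, -0.4, 0, 0, -0.3, 14.1, -9, -0.6, 0, 0, -0.45, 18.8, -12, -0.8, 0, 0, -0.6, 23.5, -15, -1, 0, 0, -0.75, 28.2, -18, -1.2, 0, 0, -0.9, 32.9, -21, -1.4, 0, 0, -1.05, 37.6, -24, -1.6, 0, 0, -1.2, 42.3, -27, -1.8, 0, 0, -1.35, 47, -30, -2, 0, 0, -1.5],
  "grip": 1,
  "newtons": 40
}}

```text
t: 1.35
tool_pos: [0.5217, -0.1083, 0.2511]
orientation: [-1.97, -2.447, 0.0]
ft_force: [0.8, -1.4, 0.8]
gripper_width: 0.999
grip_force: 0.0
```

```bash
cat >> h.py <<'E'
def to(p,yaw=None):
    o=observe(); M=R.from_rotvec(o["orientation"]); m=M.as_matrix()
    print("t",round(o["t"],2),"pos",o["tool_pos"].round(4),"j",o["joint_positions"].round(2),"xax",np.degrees(np.arctan2(m[1,0],m[0,0])).round(1),"tilt",m[:,2].round(4),"F",o["ft_force"].round(1),"T",o["wrist_torque"].round(2),"w",round(o["gripper_width"],3),o["grip_force"])
    print("d cm",(M.inv().apply(np.array(p)-o["tool_pos"])*100).round(2))
E
python3 -c "
from h import *
to([.5966,-.0225,.25])"
```

```text
t 1.35 pos [ 0.5217 -0.1083  0.2511] j [-0.34  0.28 -0.2   1.09 -0.    1.01] xax 102.3 tilt [-4.e-04 -0.e+00 -1.e+00] F [ 0.8 -1.4  0.8] T [-0.03 -0.02  0.04] w 0.999 0.0
d cm [6.79 9.15 0.11]
```

>>> {"api": "apply_moves", "payload": {
  "rows": [2, 3, 0, 0, 0, 0, 4, 6, 0, 0, 0, 0, 6, 8, 0, 0, 0, 0, 6.8, 9.15, 0, 0, 0, 0, 6.8, 9.15, 0, 0, 0, 0, 6.8, 9.15, 0, 0, 0, 0, 6.8, 9.15, 0, 0, 0, 0, 6.8, 9.15, 0, 0, 0, 0, 6.8, 9.15, 0, 0, 0, 0, 6.8, 9.15, 0, 0, 0, 0]
}}

```text
t: 2.6
tool_pos: [0.5962, -0.0245, 0.2514]
orientation: [1.977, 2.442, 0.0]
ft_force: [0.7, 0.4, -0.4]
gripper_width: 1.001
grip_force: 0.0
```

Run:
```python
from h import *
import pickle
to([.5966,-.0225,.25])
o=observe();c=camera("wrist"); pickle.dump((o,c),open("w.pkl","wb")); print(c["mount"].round(3),c["fx"])
cv2.imwrite("pics/w1.png",c["color"])
```

```text
t 2.6 pos [ 0.5962 -0.0245  0.2514] j [-0.16  0.4  -0.03  1.14 -0.    1.2 ] xax 102.0 tilt [ 1.e-04 -0.e+00 -1.e+00] F [ 0.7  0.4 -0.4] T [-0.01  0.01  0.02] w 1.001 0.0
d cm [0.19 0.08 0.14]
[[-0.001 -0.947 -0.321  0.083]
 [ 1.    -0.001 -0.001 -0.001]
 [ 0.001 -0.321  0.947 -0.143]
 [ 0.     0.     0.     1.   ]] 313.56935148124177
```

View pics/w1.png

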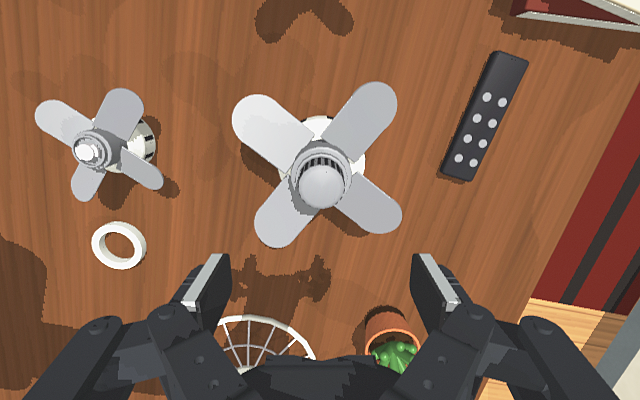

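The wrist view shows the cap top centred at about (322,187), with its left and right edges at 299 and 346. The pot sits below and the remote to the right.

Run:
```python
from h import *
import pickle
o,c=pickle.load(open("w.pkl","rb"))
T=np.eye(4);T[:3,:3]=R.from_rotvec(o["orientation"]).as_matrix();T[:3,3]=o["tool_pos"]
c["extrinsics"]=np.linalg.inv(T@c["mount"])
for z in(.139,.134):print(onz(c,322,187,z))
for s in(299,346):print(onz(c,s,187,.139))
cv2.imwrite("pics/w1c.png",cv2.resize(c["color"][140:230,262:382],None,fx=6,fy=6,interpolation=cv2.INTER_CUBIC))
cs=pickle.load(open("c.pkl","rb"))
p=onz(c,322,187,.139)
for n in cs: print(n,proj(cs[n],p))
```

```text
[ 0.59624205 -0.02316177  0.139     ]
[ 0.59659945 -0.0247273   0.134     ]
[ 0.5769975  -0.02724699  0.139     ]
[ 0.61632195 -0.01889922  0.139     ]
scene (np.float64(321.2894776616222), np.float64(184.7865268386737))
side (np.float64(314.9650928485517), np.float64(164.4468515054254))
```

View pics/w1c.png

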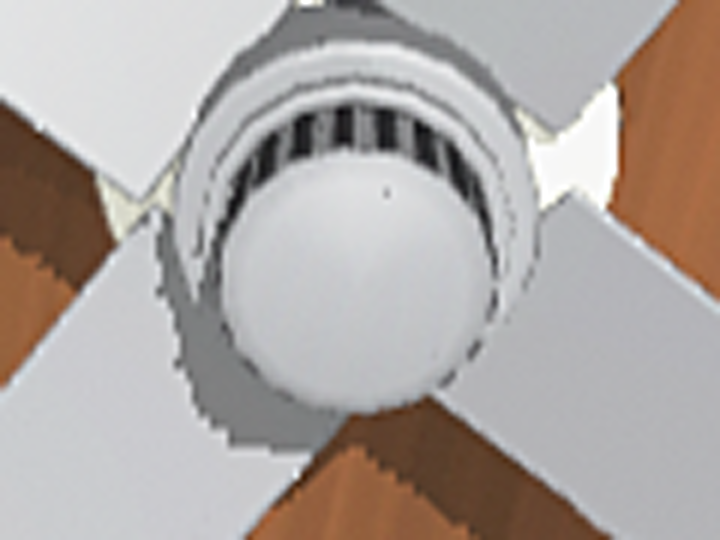

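>>> {"api": "apply_moves", "payload": {
  "rows": [0.2, 0, 2.5, 0, 0, 0, 0.2, 0, 5, 0, 0, 0, 0.2, 0, 7.5, 0, 0, 0, 0.2, 0, 9.5, 0, 0, 0, 0.2, 0, 11, 0, 0, 0, 0.2, 0, 12.5, 0, 0, 0, 0.2, 0, 13.3, 0, 0, 0, 0.2, 0, 13.7, 0, 0, 0, 0.2, 0, 13.7, 0, 0, 0, 0.2, 0, 13.7, 0, 0, 0]
}}

```text
t: 3.9
tool_pos: [0.5962, -0.0225, 0.1148]
orientation: [1.976, 2.441, 0.001]
ft_force: [-0.1, 0.1, 0.0]
gripper_width: 0.998
grip_force: 0.0
```

```bash
python3 -c "
from h import *
to([.5957,-.0225,.114])
cv2.imwrite('pics/w2.png',camera('wrist')['color'])"
```

```text
t 3.9 pos [ 0.5962 -0.0225  0.1148] j [-0.16  0.51 -0.23  0.83  0.    1.2 ] xax 102.0 tilt [ 1.e-03 -1.e-04 -1.e+00] F [-0.1  0.1  0. ] T [-0.01  0.01  0.02] w 0.998 0.0
d cm [ 0.01 -0.05  0.08]
```

View pics/w2.png

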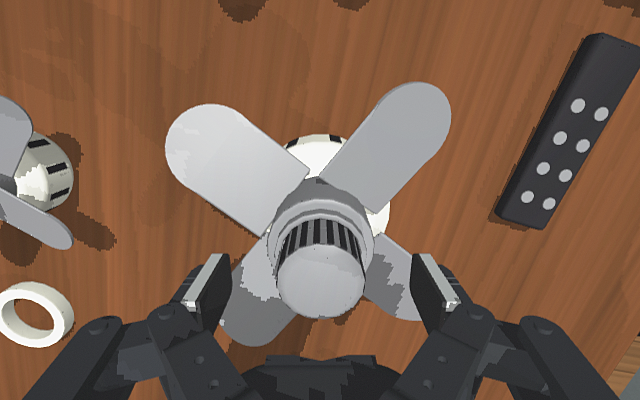

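The cap, with its top centre at about (320,282), sits midway between the pads. Closing now.

>>> {"api": "apply_moves", "payload": {
  "rows": [0, 0, 0, 0, 0, 0, 0, 0, 0, 0, 0, 0, 0, 0, 0, 0, 0, 0, 0, 0, 0, 0, 0, 0, 0, 0, 0, 0, 0, 0, 0, 0, 0, 0, 0, 0, 0, 0, 0, 0, 0, 0, 0, 0, 0, 0, 0, 0, 0, 0, 0, 0, 0, 0, 0, 0, 0, 0, 0, 0],
  "grip": 0,
  "newtons": 40
}}

```text
t: 5.2
tool_pos: [0.5959, -0.0224, 0.1147]
orientation: [1.976, 2.442, 0.0]
ft_force: [-0.7, 0.6, 5.3]
gripper_width: 0.455
grip_force: 40.5
```

```bash
python3 -c "
from h import *
to([.5957,-.0225,.114])"
```

```text
t 5.2 pos [ 0.5959 -0.0224  0.1147] j [-0.16  0.51 -0.23  0.83  0.    1.2 ] xax 102.0 tilt [ 5.e-04 -0.e+00 -1.e+00] F [-0.7  0.6  5.3] T [ 0.07  0.24 -0.  ] w 0.455 40.509062132332474
d cm [-0.   -0.03  0.07]
```

>>> {"api": "apply_moves", "payload": {
  "rows": [0, 0, -0.05, 0, 0, 0.05, 0, 0, -0.05, 0, 0, 0.1, 0, 0, -0.05, 0, 0, 0.15, 0, 0, -0.05, 0, 0, 0.2, 0, 0, -0.05, 0, 0, 0.25, 0, 0, -0.05, 0, 0, 0.3, 0, 0, -0.05, 0, 0, 0.35, 0, 0, -0.05, 0, 0, 0.4, 0, 0, -0.05, 0, 0, 0.4, 0, 0, -0.05, 0, 0, 0.4],
  "newtons": 30
}}

```text
t: 6.45
tool_pos: [0.5976, -0.0213, 0.1149]
orientation: [2.42, 2.003, 0.007]
ft_force: [3.5, 3.5, -0.5]
gripper_width: 0.451
grip_force: 40.0
```

```bash
python3 -c "
from h import *
to([.5957,-.0225,.114])"
```

```text
t 6.45 pos [ 0.5976 -0.0213  0.1149] j [-0.16  0.51 -0.23  0.83  0.    1.6 ] xax 79.2 tilt [ 0.0034  0.0024 -1.    ] F [ 3.5  3.5 -0.5] T [ 0.68 -0.85  0.33] w 0.451 39.96854517725296
d cm [-0.15 -0.16  0.08]
```

>>> {"api": "apply_moves", "payload": {
  "rows": [0, 0, 0, 0, 0, 0.04, 0, 0, 0, 0, 0, 0.08, 0, 0, 0, 0, 0, 0.12, 0, 0, 0, 0, 0, 0.16, 0, 0, 0, 0, 0, 0.2, 0, 0, 0, 0, 0, 0.2, 0, 0, 0, 0, 0, 0.2, 0, 0, 0, 0, 0, 0.2, 0, 0, 0, 0, 0, 0.2, 0, 0, 0, 0, 0, 0.2]
}}

```text
t: 7.7
tool_pos: [0.5983, -0.0206, 0.115]
orientation: [-2.607, -1.753, -0.01]
ft_force: [5.9, 5.6, -1.6]
gripper_width: 0.452
grip_force: 38.7
```

```bash
python3 -c "
from h import *
to([.5957,-.0225,.114])"
```

```text
t 7.7 pos [ 0.5983 -0.0206  0.115 ] j [-0.16  0.51 -0.23  0.83  0.    1.8 ] xax 67.8 tilt [ 0.0049  0.0036 -1.    ] F [ 5.9  5.6 -1.6] T [ 0.94 -1.24  0.58] w 0.452 38.74444566827151
d cm [-0.27 -0.17  0.09]
```

>>> {"api": "apply_moves", "payload": {
  "rows": [0, 0, 0, 0, 0, -0.1, 0, 0, 0, 0, 0, -0.2, 0, 0, 0, 0, 0, -0.3, 0, 0, 0, 0, 0, -0.4, 0, 0, 0, 0, 0, -0.5, 0, 0, 0, 0, 0, -0.6, 0, 0, 0, 0, 0, -0.6, 0, 0, 0, 0, 0, -0.6, 0, 0, 0, 0, 0, -0.6, 0, 0, 0, 0, 0, -0.6]
}}

```text
t: 8.95
tool_pos: [0.596, -0.0227, 0.1148]
orientation: [1.977, 2.441, -0.0]
ft_force: [0.4, -2.5, 2.0]
gripper_width: 0.454
grip_force: 39.2
```

```bash
python3 -c "
from h import *
to([.5957,-.0225,.114])"
```

```text
t 8.95 pos [ 0.596  -0.0227  0.1148] j [-0.16  0.51 -0.23  0.83 -0.    1.2 ] xax 102.0 tilt [ 3.e-04 -6.e-04 -1.e+00] F [ 0.4 -2.5  2. ] T [-0.44 -0.16 -0.04] w 0.454 39.2293384441291
d cm [ 0.03 -0.02  0.08]
```

>>> {"api": "apply_moves", "payload": {
  "rows": [0, 0, 0, 0, 0, -0.06, 0, 0, 0, 0, 0, -0.12, 0, 0, 0, 0, 0, -0.18, 0, 0, 0, 0, 0, -0.24, 0, 0, 0, 0, 0, -0.3, 0, 0, 0, 0, 0, -0.36, 0, 0, 0, 0, 0, -0.4, 0, 0, 0, 0, 0, -0.4, 0, 0, 0, 0, 0, -0.4, 0, 0, 0, 0, 0, -0.4]
}}

```text
t: 10.2
tool_pos: [0.5957, -0.0224, 0.1148]
orientation: [-1.452, -2.786, 0.0]
ft_force: [-1.2, -2.0, 3.8]
gripper_width: 0.448
grip_force: 39.4
```

```bash
python3 -c "
from h import *
to([.5957,-.0225,.114])"
```

```text
t 10.2 pos [ 0.5957 -0.0224  0.1148] j [-0.16  0.51 -0.23  0.83 -0.    0.8 ] xax 124.9 tilt [-2.e-04 -1.e-04 -1.e+00] F [-1.2 -2.   3.8] T [-0.4   0.21 -0.09] w 0.448 39.35296068091645
d cm [-0.01  0.    0.08]
```

>>> {"api": "apply_moves", "payload": {
  "rows": [0, 0, 0, 0, 0, -0.07, 0, 0, 0, 0, 0, -0.14, 0, 0, 0, 0, 0, -0.21, 0, 0, 0, 0, 0, -0.28, 0, 0, 0, 0, 0, -0.35, 0, 0, 0, 0, 0, -0.42, 0, 0, 0, 0, 0, -0.49, 0, 0, 0, 0, 0, -0.56, 0, 0, 0, 0, 0, -0.6, 0, 0, 0, 0, 0, -0.6]
}}

```text
t: 11.45
tool_pos: [0.5949, -0.0226, 0.1148]
orientation: [-0.564, -3.089, 0.001]
ft_force: [-3.2, -2.1, 5.6]
gripper_width: 0.453
grip_force: 39.6
```

```bash
python3 -c "
from h import *
to([.5957,-.0225,.114])"
```

```text
t 11.45 pos [ 0.5949 -0.0226  0.1148] j [-0.16  0.51 -0.23  0.84 -0.    0.2 ] xax 159.3 tilt [-1.5e-03 -4.0e-04 -1.0e+00] F [-3.2 -2.1  5.6] T [-0.45  0.57 -0.04] w 0.453 39.595021437853575
d cm [-0.07  0.04  0.08]
```

>>> {"api": "apply_moves", "payload": {
  "rows": [0, 0, 0, 0, 0, -0.07, 0, 0, 0, 0, 0, -0.14, 0, 0, 0, 0, 0, -0.2, 0, 0, 0, 0, 0, -0.2, 0, 0, -0.1, 0, 0, -0.2, 0, 0, -0.2, 0, 0, -0.2, 0, 0, -0.3, 0, 0, -0.2, 0, 0, -0.4, 0, 0, -0.2, 0, 0, -0.5, 0, 0, -0.2, 0, 0, -0.5, 0, 0, -0.2]
}}

```text
t: 12.7
tool_pos: [0.5948, -0.0227, 0.1191]
orientation: [-0.253, -3.129, 0.001]
ft_force: [-1.7, -5.1, -3.9]
gripper_width: 0.453
grip_force: 38.6
```

```bash
python3 -c "
from h import *
to([.5957,-.0225,.114])"
```

```text
t 12.7 pos [ 0.5948 -0.0227  0.1191] j [-0.16  0.5  -0.22  0.85 -0.   -0.  ] xax 170.8 tilt [-2.3e-03 -6.0e-04 -1.0e+00] F [-1.7 -5.1 -3.9] T [-0.99  0.59 -0.01] w 0.453 38.58811591711856
d cm [-0.09  0.04  0.51]
```

>>> {"api": "apply_moves", "payload": {
  "rows": [0, 0, -0.1, 0, 0, 0, 0, 0, -0.2, 0, 0, 0, 0, 0, -0.3, 0, 0, 0, 0, 0, -0.4, 0, 0, 0, 0, 0, -0.5, 0, 0, 0, 0, 0, -0.6, 0, 0, 0, 0, 0, -0.7, 0, 0, 0, 0, 0, -0.8, 0, 0, 0, 0, 0, -0.8, 0, 0, 0, 0, 0, -0.8, 0, 0, 0]
}}

```text
t: 13.95
tool_pos: [0.596, -0.022, 0.128]
orientation: [0.252, 3.131, 0.001]
ft_force: [-0.2, 0.3, -0.5]
gripper_width: 0.449
grip_force: 38.9
```

Run:
```python
from h import *
to([.5957,-.0225,.114])
a=camera("wrist")["color"][:,170:470]; b=camera("side")["color"][130:230,265:365]
cv2.imwrite("pics/m.png",np.hstack([a,cv2.resize(b,(400,400),interpolation=cv2.INTER_CUBIC)]))
```

```text
t 13.95 pos [ 0.596 -0.022  0.128] j [-0.16  0.49 -0.21  0.86  0.   -0.  ] xax 170.8 tilt [ 7.e-04  7.e-04 -1.e+00] F [-0.2  0.3 -0.5] T [-0.01 -0.01  0.02] w 0.449 38.86277964367764
d cm [ 0.03 -0.06  1.4 ]
```

View pics/m.png

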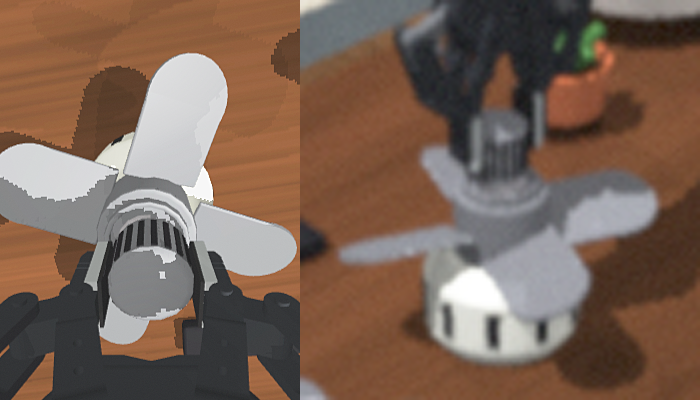

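The cap is clear of its lock and held: at the right of the picture it sits between the pads at about (505,150), raised above the collar. Lifting it to about 10 cm.

>>> {"api": "apply_moves", "payload": {
  "rows": [0, 0, -0.6, 0, 0, 0, 0, 0, -1.6, 0, 0, 0, 0, 0, -3, 0, 0, 0, 0, 0, -4.5, 0, 0, 0, 0, 0, -6, 0, 0, 0, 0, 0, -7.3, 0, 0, 0, 0, 0, -8.3, 0, 0, 0, 0, 0, -8.8, 0, 0, 0, 0, 0, -8.8, 0, 0, 0, 0, 0, -8.8, 0, 0, 0]
}}

```text
t: 15.3
tool_pos: [0.5954, -0.0224, 0.2152]
orientation: [-0.252, -3.13, -0.0]
ft_force: [-0.7, -1.0, -1.3]
gripper_width: 0.453
grip_force: 38.9
```

>>> {"api": "apply_moves", "payload": {
  "rows": [0, 0, 0, 0, 0, 0, 0, 0, 0, 0, 0, 0, 0, 0, 0, 0, 0, 0, 0, 0, 0, 0, 0, 0, 0, 0, 0, 0, 0, 0, 0, 0, 0, 0, 0, 0, 0, 0, 0, 0, 0, 0, 0, 0, 0, 0, 0, 0, 0, 0, 0, 0, 0, 0, 0, 0, 0, 0, 0, 0]
}}

```text
t: 16.55
tool_pos: [0.5958, -0.0225, 0.2158]
orientation: [0.252, 3.131, -0.0]
ft_force: [-0.2, -0.6, -1.9]
gripper_width: 0.453
grip_force: 38.9
```

Run:
```python
from h import *
to([.5957,-.0225,.114])
a=camera("wrist")["color"][:,170:470]; b=camera("side")["color"][80:230,240:390]
cv2.imwrite("pics/m2.png",np.hstack([a,cv2.resize(b,(400,400),interpolation=cv2.INTER_CUBIC)]))
```

```text
t 16.55 pos [ 0.5958 -0.0225  0.2158] j [-0.16  0.42 -0.09  1.06 -0.   -0.  ] xax 170.8 tilt [ 0. -0. -1.] F [-0.2 -0.6 -1.9] T [0.04 0.01 0.03] w 0.453 38.87729076028336
d cm [ 1.000e-02 -1.000e-02  1.018e+01]
```

View pics/m2.png

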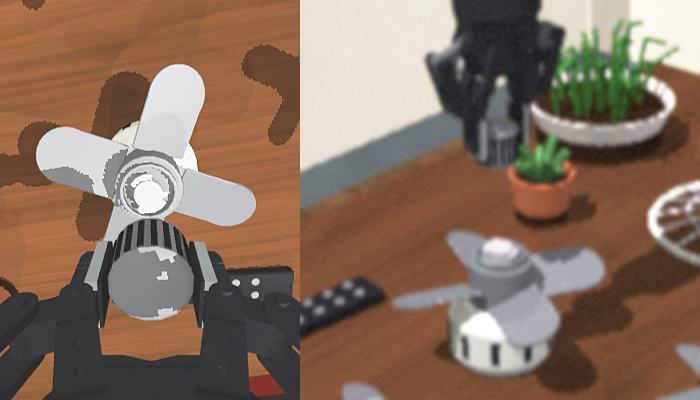

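The spindle is bare at about (150,195), and the cap is held upright well above it.

```bash
python3 -c "
from plant import *
print(hand_in())"
```

```text
the job is handed in; nothing more can be done
None
```

The cap is off the fan and I've handed the job in: it loosened counter-clockwise seen from above, and the gripper holds it upright and still about 10 cm above the hub, at 16.6 s of the 51 s allowed (the hand-in gave no verdict).

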